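# Roll the store's door down over the jigger

## Task

The little two-bay roll-top store on the worktop has both of its slatted doors rolled up. Roll the door down, fully shut, on the bay in which the jigger (the double-cone measure) stands, so that it is kept clean, and let go of it. Leave the jigger standing where it is and leave the other bay's door rolled up as you found it.

Things in the scene. Friction and masses are not known exactly. Their poses are not given: they have to be found in the camera images.
- store: Fixed white two-bay roll-top store, half-round sides, 232 mm deep (x), 180 wide (y), 168 high. Origin: centre of its underside, on the worktop. x points from the open front (robot side) to the back, y to its left bay, z up. Bay middles at y = +43 (left) and -43 mm (right), 78 mm wide inside, floor 12 mm up. Both doors run on a circular track about the level line x = 0, z = 52 mm, parallel to y.
- door_left (a joint): Aluminium-slatted tambour door of the left (+y) bay: angle in rad that it is rolled up along its circular track. 0 is fully shut (end stop), 1.25 fully up (end stop). It stays where it is left; moving it takes about 1 to 5 N at its bar.
- door_right (a joint): The same for the door of the right (-y) bay.
- handle_left (a point): Middle of the left door's pull bar: level dark round bar along the store's y, 12 mm thick, 40 mm clear between its two posts, standing 32 mm clear of the slats. With door angle q it is at store x = -0.150 cos(0.524 + q), z = 0.052 + 0.150 sin(0.524 + q) m: a circle of 150 mm about the track's axis. Shutting carries it from above the store forward and down, to 127 mm above the worktop.
- handle_right (a point): Middle of the right door's pull bar, made and moving alike. Keep the arm clear of the tall black cup sealer (up to 0.55 m high) about 0.1 m to the right of the store, and of the wall shelf, 0.43 m above the worktop, that begins about 0.1 m behind the raised bars.
- jigger_mid (a point): Centre (half-way up) of the jigger, a plain double-cone bar measure with a narrow waist, 45 mm across and 78 mm high, standing in one of the two bays: in the left bay if its y in the store's frame is positive, else in the right. (The other bay holds a taller straight glass spice jar with a dark cap, 45 mm across and 105 mm high.)
Things that resemble listed ones, but are neither listed nor needed, are in the scene too. What is shaped like the part that bears jigger_mid but yellow is not meant.

How it is judged:
At the end, for the whole second after the job is handed in: The door of the bay with the jigger is rolled fully shut (within 0.07 rad, about 8 mm at its lower edge), the other door's bar is within 20 mm of where it was, and the jigger stands upright (within 10 degrees) within 20 mm of where it was (((y of jigger_mid in the frame of store above 0 m and value of joint door_left below 0.07 rad and distance of handle_right from where it was at the start of the episode below 0.02 m) or (y of jigger_mid in the frame of store below 0 m and value of joint door_right below 0.07 rad and distance of handle_left from where it was at the start of the episode below 0.02 m)) and distance of jigger_mid from where it was at the start of the episode below 0.02 m and angle between jigger_mid's own z axis and vertical below 0.17 rad); the robot touches nothing.
It fails at once if the other bay's door was moved by more than 30 mm ((y of jigger_mid in the frame of store above 0 m and distance of handle_right from where it was at the start of the episode above 0.03 m) or (y of jigger_mid in the frame of store below 0 m and distance of handle_left from where it was at the start of the episode above 0.03 m)).
It fails at once if the jigger was knocked over (angle between jigger_mid's own z axis and vertical above 0.5 rad).
It also fails if it takes over 35 s, if anything falls off the work surface, if the arm or the gripper's body presses on something with over 40 N, if the wrist force passes 120 N, or if a joint passes its speed limit or range.

## Robot

A 6-joint arm with a two-finger parallel gripper is mounted at the origin on a cart in front of the work surface, level with it; the furniture and walls round the work are solid. World frame = base frame: x ahead of the robot, y to its left, z up, the work surface at z = 0. Lengths are in m, angles in rad, forces in N, time in s.
With the tool pointing down it reaches from about 0.375 to 0.9 m from the base axis. Payload 3.1 kg.
Tool frame: the origin (TCP) lies midway between the tips of the shut fingers; the grasp point (between the pads) lies robot.grip_point_offset behind it (robot.grip_point_offset is the distance from the TCP to the grasp point, in m); z points along the fingers, y is the direction in which the jaws open and shut (so a half turn about z gives the same grasp; the last joint's range is limited). The gripper opens to 87 mm and grips with 3 to 60 N. Pads are 19 mm wide; open, the fingers measure 117 mm over their backs; the gripper's body (75 mm by 190 mm) begins 51 mm behind the grasp point.
Start: joints at [1.121, 0.527, 1.433, -0, 1.181, -0.178], TCP at [0.167, 0.602, 0.202] pointing down, gripper open.
Joint ranges: [-3.08, 3.08], [-0.75, 2.2], [0.22, 2.44], [-1.43, 4.57], [0, 2.65], [-2.85, 2.85]. Speed limits (rad/s): [2.79, 2.79, 3.14, 3.14, 3.14, 3.14].

## Interface

Orientations are given as a unit quaternion [x, y, z, w].
In Python, from rig import robot, cams, hand_in gives the robot as it stands. The module is installed in compiled form; this text tells all that it offers.
- The arm moves only by the tool send_rows, never from a script. Its argument "steps" is one flat list of numbers, 5 for each row, row after row: the finger opening in m, from 0 to 0.087, then the shift along the tool's x, y, z in m, then the turn about the tool's z in rad. A call has 1 to 8 rows; each row is the pose to reach, as a shift and turn from the pose measured when the call began, along the tool's axes at that moment; what a row does not reach only later rows make up. A row lasts 1/8 s, in which the tool goes at most 62.5 mm and 10.7 degrees, less where a joint would pass 70% of its speed; a pose out of reach is approached as far as the arm can. A call with a gripper value outside its range is refused whole. The fingers move at their own pace and stop on an object; "force" is the grip in N (left out, the last holds). Time passes only in rows, so rows that repeat a pose let the fingers close. It gives the time, the measured TCP pose, the force and the opening at its end, in the units of the state.
- robot.get_obs(): the state, without advancing time (a new reading comes with each control period).
- cams.camera(name): name is "side" or "top"; returns a dict with "color" (400x640x3 uint8, red, green, blue), "range_z" (400x640 float32, m along the optical axis (not along the pixel's ray), 0 where there is no reading), "intrinsics" (3x3 intrinsics, pixels), "k1" (the pictures are not rectified: a ray, as slopes to the right and down, at radius r is drawn at 1 + k1 r^2 times it, then the intrinsics apply), "extrinsics" (4x4, takes a point from camera to world coordinates). Camera axes: x right, y down, z forward; pixel columns grow to the right and rows downward; lengths in m; the calibration is good to about 2 mm. A picture is of the moment at which its call begins.
- hand_in(): hands the job in, once; it reports no verdict.
The state is a dict: "time": time; "q": joint angles; "joint_velocities": joint speeds; "joint_torque": joint torques, N m; "position": TCP position; "tool_rot": TCP orientation; "ft_force": force on the tool from outside, world axes, zero at the start; "moment": the same for the moment, N m; "grip_width": finger opening in m.
Only numpy, scipy, OpenCV 4.12 (cv2) and the standard library are available. Lean on these libraries where they do the work, as an engineer would, in place of code of your own. Each camera call takes 0.05 s, during which the arm holds its last target.

## Working session

There is one attempt and no reset: what is moved stays moved. The work goes in short steps, Python scripts to look and compute and a tool call to move; the robot and the scene stay as the last step left them, time stands still between calls to the robot, and variables do not carry over. Pictures are saved under pics/ and viewed, and the job is handed in when it is done.

Besides the shell and the picture viewer there is one more tool, called after "Emit:" as name(argument=value, ...) on one line, values as JSON. send_rows: Moves the arm, as the interface text tells. Its arguments: {"type":"object","properties":{"steps":{"type":"array","items":{"type":"number"}},"force":{"type":"number"}},"required":["steps"]}

```bash
mkdir -p pics; python3 - <<'E'
from rig import robot,cams
import cv2,numpy as np
o=robot.get_obs();print({k:np.round(v,4).tolist() for k,v in o.items()}, robot.grip_point_offset)
for n in("side","top"):
    c=cams.camera(n);cv2.imwrite(f"pics/{n}0.png",c["color"][:,:,::-1]);np.savez(f"{n}0.npz",**c)
    print(n,c["intrinsics"].tolist(),c["k1"],np.round(c["extrinsics"],3).tolist())
E
```

```text
{'time': 0.0, 'q': [1.1215, 0.5285, 1.4339, -0.0, 1.1814, -0.1785], 'joint_velocities': [-0.0003, -0.0011, 0.0018, 0.0016, -0.0001, -0.0012], 'joint_torque': [-0.0004, -44.0045, -17.6596, 0.0634, 0.0583, -0.0001], 'position': [0.1668, 0.6015, 0.2007], 'tool_rot': [0.135, 0.9908, -0.0011, -0.0003], 'ft_force': [0.4319, -0.3105, -0.6568], 'moment': [0.0256, -0.0552, 0.0024], 'grip_width': 0.0869} 0.0187
side [[415.187359478871, 0.0, 318.21741012183884], [0.0, 415.187359478871, 190.76341277979566], [0.0, 0.0, 1.0]] 0.022763950424000652 [[-0.902, -0.385, 0.196, 0.347], [-0.432, 0.795, -0.426, 0.506], [0.008, -0.469, -0.883, 0.854], [0.0, 0.0, 0.0, 1.0]]
top [[519.2425784843226, 0.0, 321.0796794327338], [0.0, 519.2425784843226, 199.99155424305923], [0.0, 0.0, 1.0]] -0.15886735446564684 [[0.362, -0.729, 0.582, -0.049], [-0.932, -0.292, 0.214, -0.089], [0.014, -0.62, -0.785, 0.868], [0.0, 0.0, 0.0, 1.0]]
```

View pics/side0.png

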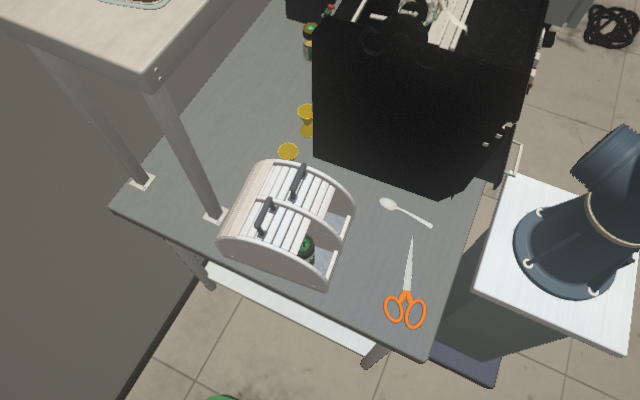

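View pics/top0.png

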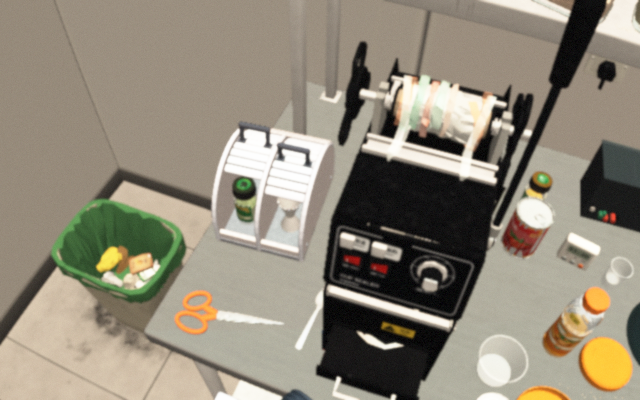

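The side view shows the store at about (290,220) with the dark bars at (300,182) and (265,215). In the top view the left bay (245,200) holds the dark-capped jar and the right bay (290,213) holds something pale. I'll zoom in and measure.

```bash
cat >h.py <<'E'
import numpy as np,cv2
def pts(c):
    K=c["intrinsics"];k1=float(c["k1"]);E=c["extrinsics"];z=c["range_z"]
    v,u=np.mgrid[:400,:640]
    d=np.stack([(u-K[0,2])/K[0,0],(v-K[1,2])/K[1,1]],-1);s=d.copy()
    for _ in range(20): s=d/(1+k1*(s**2).sum(-1,keepdims=True))
    P=np.concatenate([s,np.ones(z.shape+(1,))],-1)*z[...,None]
    W=P@E[:3,:3].T+E[:3,3]; W[z==0]=np.nan
    return W
E
python3 - <<'E'
from h import *
im=[]
for n,(x0,y0,x1,y1) in dict(side=(200,140,380,300),top=(190,105,350,265)).items():
    c=np.load(n+"0.npz");W=pts(c);col=c["color"]
    cv2.imwrite(f"pics/{n}z.png",cv2.resize(col[y0:y1,x0:x1,::-1],None,fx=3.5,fy=3.5,interpolation=cv2.INTER_CUBIC))
    m=(col.max(2)<75).astype(np.uint8); m[:y0]=0;m[y1:]=0;m[:,:x0]=0;m[:,x1:]=0
    nn,l,st,ce=cv2.connectedComponentsWithStats(m)
    for i in range(1,nn):
        if st[i,4]>25:
            p=W[l==i];print(n,st[i],ce[i].round(1),np.nanmedian(p,0).round(3),np.nanpercentile(p,5,0).round(3),np.nanpercentile(p,95,0).round(3))
    # white store
    if n=="side":
      for u,v in[(283,163),(350,205),(325,285),(220,240)]:print(u,v,W[v,u].round(3))
E
```

```text
side [ 313  140   67   41 1932] [350.7 154.8] [0.487 0.023 0.082] [0.432 0.02  0.029] [0.57  0.027 0.147]
side [257 227   6   9  27] [259.7 230.9] [0.552 0.299 0.185] [0.55  0.297 0.173] [0.555 0.3   0.201]
side [298 242  16  17 100] [307.2 252.5] [0.473 0.278 0.116] [0.467 0.261 0.102] [0.482 0.287 0.119]
side [200 254  21  13  53] [207.  260.4] [ 0.705  0.339 -0.029] [ 0.663  0.21  -0.763] [ 0.972  0.34  -0.017]
283 163 [0.589 0.147 0.162]
350 205 [0.445 0.133 0.078]
325 285 [0.422 0.303 0.06 ]
220 240 [0.635 0.324 0.107]
top [338 105  12  40 279] [344.6 126.3] [0.385 0.044 0.438] [0.37  0.041 0.413] [0.408 0.048 0.454]
top [240 126   5  14  27] [241.6 131.8] [0.551 0.294 0.19 ] [0.548 0.29  0.172] [0.553 0.296 0.202]
top [ 325  176   25   89 1129] [339.3 228.7] [0.256 0.006 0.416] [ 0.244 -0.008  0.369] [0.301 0.012 0.43 ]
top [233 179  23  21 239] [243.5 191.7] [0.473 0.257 0.115] [0.466 0.245 0.101] [0.493 0.283 0.119]
top [190 195  20  14 155] [199.7 201.2] [ 0.969  0.805 -0.757] [ 0.964  0.763 -0.782] [ 0.974  0.847 -0.731]
top [237 208  13   8  35] [241.7 212.1] [0.467 0.267 0.056] [0.465 0.254 0.05 ] [0.469 0.276 0.062]
```

View pics/sidez.png

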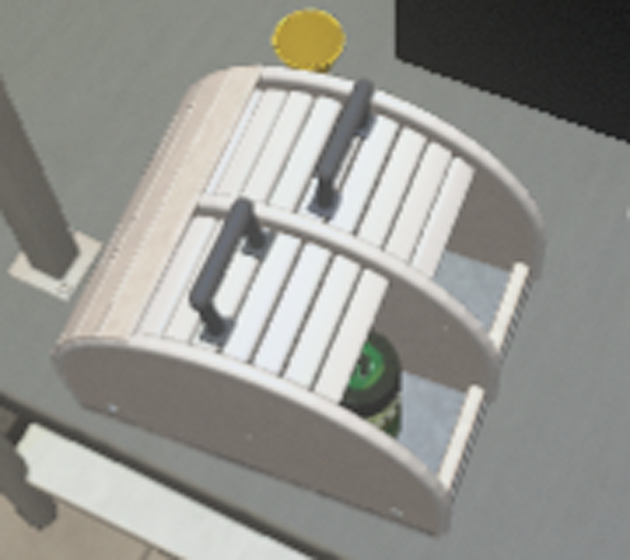

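View pics/topz.png

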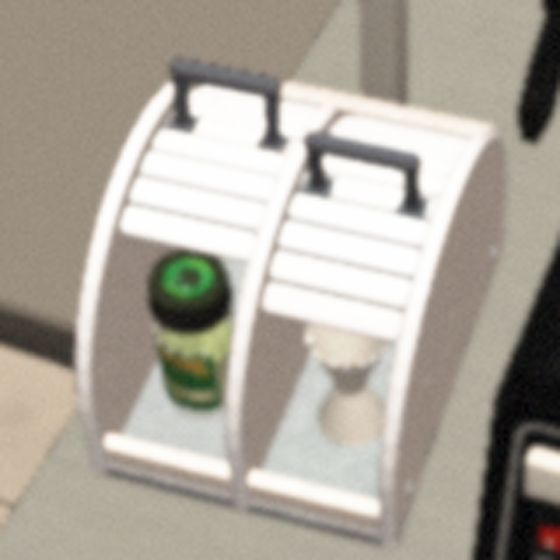

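The zoom shows the jigger (pale double cone) in the right bay and the jar in the left, so I'll shut the right door. Next I'll locate both bars and the store.

```bash
python3 - <<'E'
from h import *
A=[];B=[]
for n,(x0,y0,x1,y1) in dict(side=(240,155,330,255),top=(225,115,320,165)).items():
    c=np.load(n+"0.npz");W=pts(c);col=c["color"].astype(int)
    m=np.zeros((400,640),bool);m[y0:y1,x0:x1]=1
    m&=(col.max(2)<120)&(W[...,2]>0.188)
    nn,l,st,ce=cv2.connectedComponentsWithStats(m.astype(np.uint8))
    for i in range(1,nn):
        if st[i,4]>25:
            p=W[l==i];p=p[p[:,2]>0.195];mu=np.median(p,0)
            d=np.linalg.svd(p-p.mean(0),full_matrices=False)[2][0];t=(p-mu)@d
            lo,hi=np.percentile(t,[2,98]);print(n,st[i],mu.round(4),d.round(3),(mu+(lo+hi)/2*d).round(4),(hi-lo).round(3),'zmax',np.percentile(p[:,2],97).round(4))
    # store side-panel edges / lips: points in region, high white
    w=(W[...,2]>0.02)&(W[...,2]<.23)&(W[...,0]>.33)&(W[...,0]<.75)&(W[...,1]>.08)&(W[...,1]<.4)&(col.min(2)>100)
    w&=(np.abs(W[...,1]-.22)<.14)
    A.append(W[w])
P=np.concatenate(A);q=P[(P[:,2]>.03)]
r=cv2.minAreaRect(q[:,:2].astype(np.float32));print(r,len(q))
for z0 in(.02,.06,.1,.14):
    s=P[(P[:,2]>z0)&(P[:,2]<z0+.04)];print(z0,cv2.minAreaRect(s[:,:2].astype(np.float32)),len(s))
E
```

```text
side [290 163  17  32 199] [0.535  0.1843 0.2072] [-0.076  0.997 -0.032] [0.535  0.184  0.2072] 0.058 zmax 0.2096
side [254 197  20  34 207] [0.558  0.2717 0.2062] [-0.086  0.996 -0.013] [0.5579 0.2721 0.2062] 0.057 zmax 0.209
top [239 122  30  16 157] [0.555  0.2715 0.2046] [ 0.092 -0.995  0.023] [0.5552 0.2698 0.2046] 0.057 zmax 0.208
top [278 145  31  14 118] [0.5312 0.1798 0.2054] [-0.091  0.996 -0.018] [0.5311 0.18   0.2054] 0.056 zmax 0.2081
((0.5781227350234985, 0.22880534827709198), (0.3131783902645111, 0.18253561854362488), 5.213183403015137) 21097
0.02 ((0.5765668153762817, 0.2282671481370926), (0.30958014726638794, 0.18319487571716309), 5.345649242401123) 3113
0.06 ((0.5776064395904541, 0.2289084792137146), (0.31079158186912537, 0.18202997744083405), 5.266479015350342) 2927
0.1 ((0.5825523138046265, 0.2291339486837387), (0.3031373620033264, 0.18238084018230438), 5.209048748016357) 3183
0.14 ((0.5960458517074585, 0.23053762316703796), (0.2772158086299896, 0.18253742158412933), 5.3020195960998535) 11837
```

Emit:
send_rows(steps=[0.05,-0.02,-0.015,-0.02,0.15,0.05,-0.05,-0.04,-0.04,0.3,0.05,-0.08,-0.065,-0.06,0.45,0.05,-0.11,-0.09,-0.08,0.6,0.05,-0.145,-0.115,-0.1,0.75,0.05,-0.18,-0.14,-0.1,0.91,0.05,-0.21,-0.165,-0.1,1.06,0.05,-0.241,-0.184,-0.1,1.21])

```text
time: 1.1
position: [0.3501, 0.3585, 0.3008]
tool_rot: [0.676, 0.736, -0.001, 0.0]
ft_force: [-0.0, 0.5, -0.6]
grip_width: 0.0499
```

```bash
cat >look.py <<'E'
import sys
from rig import robot,cams
from h import *
t=sys.argv[1]
o=robot.get_obs();print({k:np.round(o[k],3).tolist() for k in("time","q","position","tool_rot","ft_force","grip_width")})
ims=[]
for n in("side","top"):
    c=cams.camera(n);np.savez(f"{n}{t}.npz",**c);ims.append(c["color"][:,:,::-1])
cv2.imwrite(f"pics/{t}.png",cv2.resize(np.vstack(ims),None,fx=.75,fy=.75,interpolation=cv2.INTER_AREA))
E
python3 look.py a
```

```text
{'time': 1.1, 'q': [0.575, 0.248, 1.601, -0.001, 1.296, 0.49], 'position': [0.35, 0.359, 0.301], 'tool_rot': [0.676, 0.736, -0.001, 0.0], 'ft_force': [-0.04, 0.504, -0.567], 'grip_width': 0.05}
```

View pics/a.png

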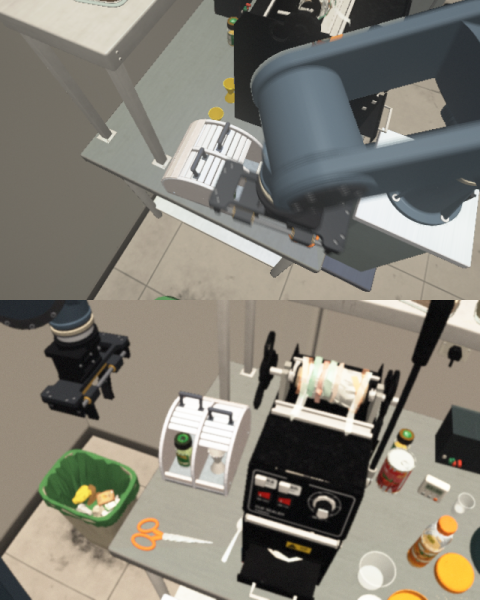

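The gripper now hangs to the left of the store, and the left view shows the arm's links close to the side camera. I'll check the arm's points in 3D, relative to the arm plane and the sealer.

```bash
python3 - <<'E'
from h import *
q0=.575
for n in("side","top"):
    a=np.load(n+"a.npz");b=np.load(n+"0.npz");W=pts(a)
    m=(np.abs(a["range_z"]-b["range_z"])>.03)&(a["range_z"]>0)&(a["range_z"]<b["range_z"])
    P=W[m];r=P[:,0]*np.cos(q0)+P[:,1]*np.sin(q0);s=-P[:,0]*np.sin(q0)+P[:,1]*np.cos(q0)
    print(n,len(P))
    for r0 in np.arange(-.2,.7,.1):
      for z0 in np.arange(0.1,.9,.1):
        k=(r>r0)&(r<r0+.1)&(P[:,2]>z0)&(P[:,2]<z0+.1)
        if k.sum()>30: print("r%.1f z%.1f s %.3f..%.3f"%(r0,z0,*np.percentile(s[k],[2,98])),k.sum())
b=np.load("top0.npz");W=pts(b)
P=W.reshape(-1,3)
for x0 in np.arange(.2,.8,.05):
  k=(P[:,0]>x0)&(P[:,0]<x0+.05)&(P[:,1]>-.3)&(P[:,1]<.115)&(P[:,2]>.15)
  if k.sum()>20: print("sealer x%.2f ymax %.3f zmax %.3f"%(x0,np.percentile(P[k,1],99),np.percentile(P[k,2],99)))
k=(P[:,2]>.38)&(P[:,2]<.5)&(P[:,0]>.55)&(P[:,1]>.0);print("shelf xmin",np.percentile(P[k],[1,50],0) if k.any() else None)
P=pts(np.load("side0.npz")).reshape(-1,3)
k=(P[:,2]>.38)&(P[:,2]<.5)&(P[:,0]>.55)&(P[:,1]>.0);print("shelf",np.nanpercentile(P[k],[1,5,50,99],0))
E
```

```text
side 67284
r0.0 z0.2 s -0.106..0.082 149
r0.3 z0.4 s 0.125..0.141 95
r0.3 z0.6 s 0.060..0.167 12056
r0.3 z0.7 s 0.059..0.070 186
r0.4 z0.3 s 0.124..0.184 76
r0.4 z0.4 s 0.130..0.183 4163
r0.4 z0.5 s 0.142..0.171 180
r0.4 z0.6 s 0.059..0.172 32161
r0.5 z0.3 s 0.090..0.129 81
r0.5 z0.4 s 0.044..0.141 4280
r0.5 z0.5 s 0.098..0.144 1232
r0.5 z0.6 s 0.060..0.172 12624
top 15598
r0.0 z0.4 s 0.172..0.174 1147
r0.1 z0.4 s 0.173..0.175 119
r0.2 z0.6 s 0.080..0.123 958
r0.3 z0.4 s 0.114..0.139 332
r0.3 z0.6 s 0.055..0.141 1956
r0.4 z0.3 s 0.092..0.177 483
r0.4 z0.4 s 0.072..0.175 5667
r0.4 z0.5 s 0.073..0.138 2822
r0.5 z0.3 s 0.040..0.103 538
r0.5 z0.4 s 0.034..0.091 1527
sealer x0.20 ymax 0.012 zmax 0.409
sealer x0.25 ymax 0.011 zmax 0.430
sealer x0.30 ymax 0.014 zmax 0.431
sealer x0.35 ymax 0.045 zmax 0.654
sealer x0.40 ymax 0.048 zmax 0.638
sealer x0.45 ymax 0.049 zmax 0.508
sealer x0.50 ymax 0.024 zmax 0.452
sealer x0.55 ymax 0.024 zmax 0.426
sealer x0.65 ymax 0.056 zmax 0.472
sealer x0.70 ymax -0.099 zmax 0.509
sealer x0.75 ymax -0.260 zmax 0.502
sealer x0.80 ymax -0.273 zmax 0.473
shelf xmin [[5.50452484e-01 5.41874615e-04 3.81067720e-01]
 [6.94056242e-01 2.58752726e-02 4.35125305e-01]]
shelf [[0.5600356  0.02687042 0.38312013]
 [0.6944256  0.12838471 0.39684129]
 [0.75750989 0.23749406 0.47175925]
 [0.98022946 0.2716054  0.47456402]]
```

The forearm spans s of about 0.055 to 0.175 m to the left of the base plane, so it clears the sealer by about 5 cm. I'll move over the right bar.

Emit:
send_rows(steps=[0.05,-0.02,0.018,0,0,0.05,-0.05,0.045,0,0,0.05,-0.085,0.075,0,0,0.05,-0.12,0.106,0,0,0.05,-0.155,0.137,0,-0.005,0.05,-0.18,0.159,0,-0.007,0.05,-0.1916,0.17,0,-0.007,0.05,-0.1916,0.17,0,-0.007])

```text
time: 2.2
position: [0.5373, 0.1815, 0.3007]
tool_rot: [0.674, 0.739, -0.001, 0.0]
ft_force: [-0.2, 0.4, 0.2]
grip_width: 0.0498
```

```bash
python3 look.py b
```

```text
{'time': 2.2, 'q': [0.13, 0.349, 1.449, -0.002, 1.345, 0.039], 'position': [0.537, 0.182, 0.301], 'tool_rot': [0.674, 0.739, -0.001, 0.0], 'ft_force': [-0.175, 0.401, 0.24], 'grip_width': 0.05}
```

View pics/b.png

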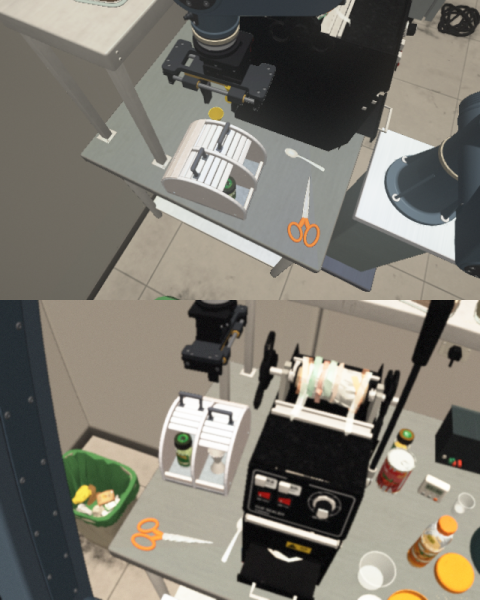

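The gripper is above the right bar in both views, with the doors still up. I'll descend so the fingers straddle it.

Emit:
send_rows(steps=[0.05,0,0,0.03,0,0.05,0,-0.001,0.06,0,0.05,0,-0.0015,0.09,0,0.05,0,-0.0015,0.108,0,0.05,0,-0.0015,0.118,0,0.05,0,-0.0015,0.118,0])

```text
time: 3.05
position: [0.5337, 0.1827, 0.1828]
tool_rot: [0.673, 0.74, -0.002, -0.0]
ft_force: [-0.4, 0.0, 0.0]
grip_width: 0.0501
```

```bash
python3 look.py c; python3 - <<'E'
import cv2,numpy as np
a=np.load("sidec.npz")["color"][120:300,200:380,::-1];b=np.load("topc.npz")["color"][80:260,190:370,::-1]
cv2.imwrite("pics/cz.png",cv2.resize(np.hstack([a,b]),None,fx=2.2,fy=2.2))
E
```

```text
{'time': 3.05, 'q': [0.133, 0.47, 1.605, -0.002, 1.07, 0.04], 'position': [0.534, 0.183, 0.183], 'tool_rot': [0.673, 0.74, -0.002, -0.0], 'ft_force': [-0.355, 0.028, 0.01], 'grip_width': 0.05}
```

View pics/cz.png

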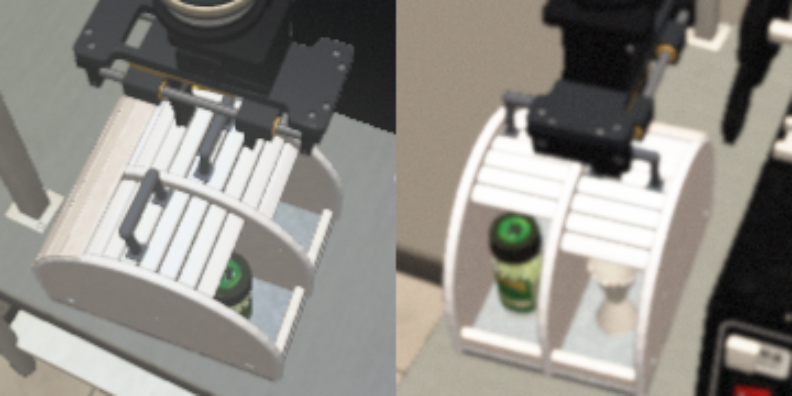

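The fingers straddle the right bar. I'll close gently.

Emit:
send_rows(steps=[0.0,0,0,0,0,0.0,0,0,0,0,0.0,0,0,0,0,0.0,0,0,0,0,0.0,0,0,0,0,0.0,0,0,0,0], force=12)

```text
time: 3.9
position: [0.5359, 0.1825, 0.1841]
tool_rot: [0.673, 0.739, -0.0, 0.001]
ft_force: [1.9, -0.3, -0.5]
grip_width: 0.0083
```

Emit:
send_rows(steps=[0.0,0,0,0,0,0.0,0,0,0,0])

```text
time: 4.15
position: [0.536, 0.1825, 0.1844]
tool_rot: [0.673, 0.739, -0.0, 0.001]
ft_force: [0.9, -0.0, 2.6]
grip_width: 0.0072
```

```bash
python3 look.py d; python3 - <<'E'
import cv2,numpy as np
a=np.load("sided.npz")["color"][120:300,200:380,::-1];b=np.load("topd.npz")["color"][80:260,190:370,::-1]
cv2.imwrite("pics/dz.png",cv2.resize(np.hstack([a,b]),None,fx=2.2,fy=2.2))
E
```

```text
{'time': 4.15, 'q': [0.132, 0.469, 1.602, -0.002, 1.069, 0.04], 'position': [0.536, 0.183, 0.184], 'tool_rot': [0.673, 0.739, -0.0, 0.001], 'ft_force': [0.867, -0.029, 2.579], 'grip_width': 0.007}
```

View pics/dz.png

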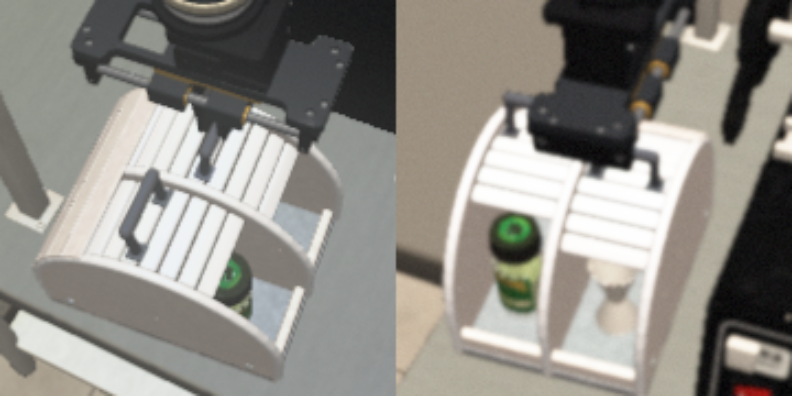

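Emit:
send_rows(steps=[0.0,0,-0.007,0.0004,0,0.0,0,-0.015,0.0013,0,0.0,0,-0.022,0.0025,0,0.0,0,-0.0296,0.0042,0,0.0,0,-0.0296,0.0042,0])

```text
time: 4.88
position: [0.5059, 0.1797, 0.1812]
tool_rot: [0.673, 0.74, 0.0, 0.002]
ft_force: [-0.6, 0.1, 7.8]
grip_width: 0.0005
```

```bash
python3 look.py e; python3 - <<'E'
import cv2,numpy as np
a=np.load("sidee.npz")["color"][120:300,200:380,::-1];b=np.load("tope.npz")["color"][80:260,190:370,::-1]
cv2.imwrite("pics/ez.png",cv2.resize(np.hstack([a,b]),None,fx=2.2,fy=2.2))
E
```

```text
{'time': 4.875, 'q': [0.134, 0.435, 1.678, -0.003, 1.026, 0.042], 'position': [0.506, 0.18, 0.181], 'tool_rot': [0.673, 0.74, 0.0, 0.002], 'ft_force': [-0.573, 0.144, 7.786], 'grip_width': 0.001}
```

View pics/ez.png

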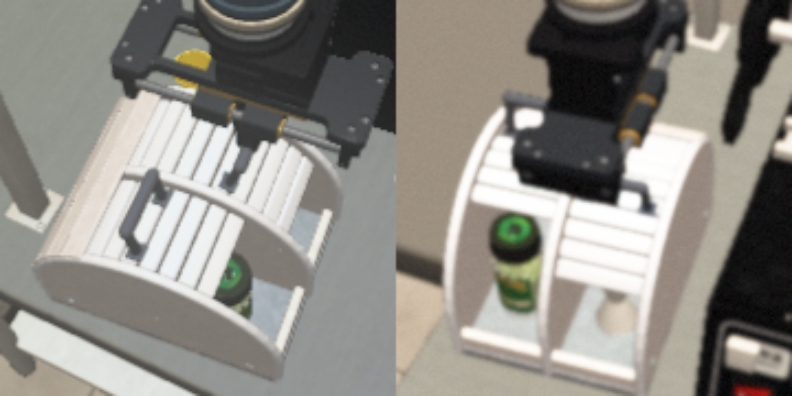

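```bash
python3 - <<'E'
from h import *
for n in("side","top"):
    c=np.load(n+"e.npz");W=pts(c);col=c["color"].astype(int)
    m=(col.max(2)<120)&(W[...,2]>0.155)&(W[...,2]<.23)&(abs(W[...,1]-.18)<.045)&(W[...,0]>.44)&(W[...,0]<.57)
    nn,l,st,ce=cv2.connectedComponentsWithStats(m.astype(np.uint8))
    for i in range(1,nn):
        if st[i,4]>8:
            p=W[l==i];print(n,st[i],p.mean(0).round(3),p.min(0).round(3),p.max(0).round(3))
            if n=="side":
              for a in np.arange(.155,.23,.01):
                k=(p[:,2]>=a)&(p[:,2]<a+.01)
                if k.any():print("  z%.3f n%d x %.3f..%.3f y %.3f..%.3f"%(a,k.sum(),p[k,0].min(),p[k,0].max(),p[k,1].min(),p[k,1].max()))
a=np.load("sidee.npz")["color"][150:240,255:335,::-1];b=np.load("tope.npz")["color"][120:200,230:320,::-1]
cv2.imwrite("pics/ezz.png",np.hstack([cv2.resize(a,(400,450)),cv2.resize(b,(400,450))]))
E
```

```text
side [301 178  18  29 157] [0.506 0.198 0.197] [0.496 0.157 0.158] [0.534 0.213 0.227]
  z0.155 n20 x 0.509..0.534 y 0.157..0.213
  z0.165 n9 x 0.507..0.515 y 0.206..0.210
  z0.175 n12 x 0.504..0.512 y 0.207..0.210
  z0.185 n7 x 0.503..0.510 y 0.208..0.209
  z0.195 n52 x 0.497..0.510 y 0.188..0.210
  z0.205 n28 x 0.496..0.512 y 0.183..0.206
  z0.215 n24 x 0.496..0.512 y 0.187..0.192
  z0.225 n5 x 0.499..0.514 y 0.191..0.192
top [292 157  15  20  72] [0.506 0.156 0.19 ] [0.498 0.148 0.162] [0.516 0.17  0.215]
```

View pics/ezz.png

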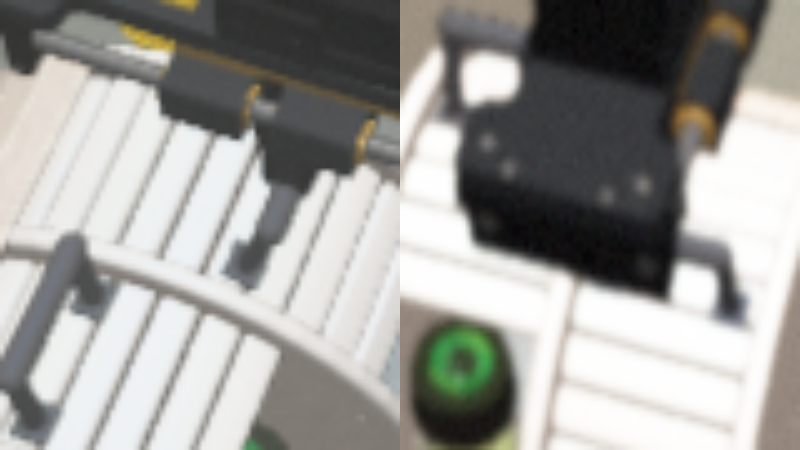

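The bar is still at the grasp point (x≈0.505, z≈0.200) between the fingers, and the door has followed, even though the opening reads near 0. I'll continue along the arc and watch forces.

Emit:
send_rows(steps=[0.0,0,-0.0073,0.002,0,0.0,0,-0.0144,0.0043,0,0.0,0,-0.0214,0.007,0,0.0,0,-0.0284,0.0101,0,0.0,0,-0.035,0.0134,0,0.0,0,-0.0416,0.0171,0,0.0,0,-0.0416,0.0171,0])

```text
time: 5.85
position: [0.4622, 0.1755, 0.1631]
tool_rot: [0.673, 0.74, -0.002, 0.0]
ft_force: [-1.6, -0.2, 1.3]
grip_width: 0.0006
```

```bash
python3 look.py f; python3 - <<'E'
import cv2,numpy as np
a=np.load("sidef.npz")["color"][150:270,240:360,::-1];b=np.load("topf.npz")["color"][100:220,210:330,::-1]
cv2.imwrite("pics/fz.png",cv2.resize(np.hstack([a,b]),None,fx=3.3,fy=3.3))
E
```

```text
{'time': 5.85, 'q': [0.138, 0.411, 1.794, -0.003, 0.94, 0.046], 'position': [0.462, 0.175, 0.163], 'tool_rot': [0.673, 0.74, -0.002, 0.0], 'ft_force': [-1.56, -0.195, 1.338], 'grip_width': 0.001}
```

View pics/fz.png

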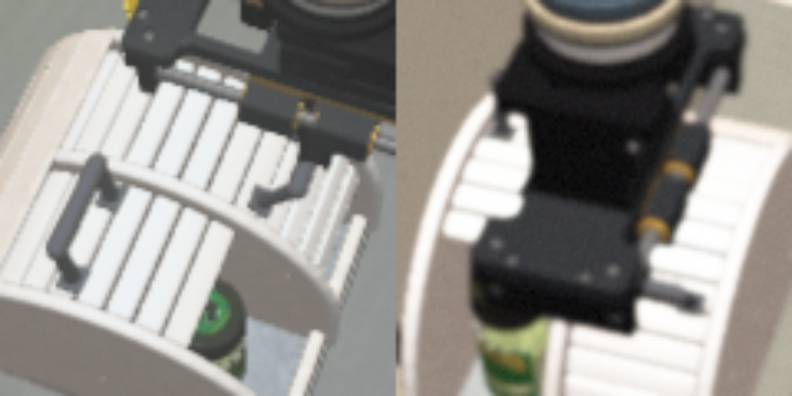

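Emit:
send_rows(steps=[0.0,0,-0.0064,0.0041,0,0.0,0,-0.0125,0.0084,0,0.0,0,-0.0184,0.013,0,0.0,0,-0.024,0.0179,0,0.0,0,-0.0294,0.0231,0,0.0,0,-0.0345,0.0286,0,0.0,0,-0.044,0.0402,0,0.0,0,-0.044,0.0402,0])

```text
time: 6.95
position: [0.4164, 0.1711, 0.122]
tool_rot: [0.673, 0.74, -0.003, -0.001]
ft_force: [-0.8, 0.3, -0.1]
grip_width: 0.0005
```

```bash
python3 look.py g; python3 - <<'E'
import cv2,numpy as np
a=np.load("sideg.npz")["color"][150:270,240:360,::-1];b=np.load("topg.npz")["color"][120:260,200:340,::-1]
cv2.imwrite("pics/gz.png",np.hstack([cv2.resize(a,(400,400)),cv2.resize(b,(400,400))]))
E
```

```text
{'time': 6.95, 'q': [0.142, 0.432, 1.935, -0.003, 0.781, 0.05], 'position': [0.416, 0.171, 0.122], 'tool_rot': [0.673, 0.74, -0.003, -0.001], 'ft_force': [-0.849, 0.346, -0.056], 'grip_width': 0.001}
```

View pics/gz.png

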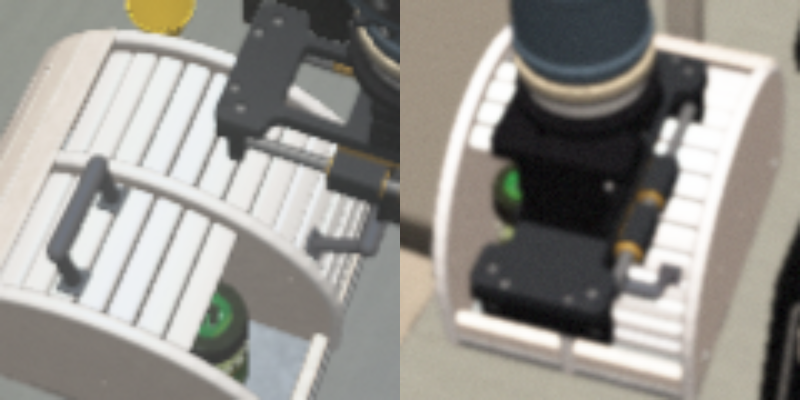

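The door is following, with the bar now low at the front. I'll finish to the stop with a slight overshoot.

Emit:
send_rows(steps=[0.0,0,-0.0043,0.0062,0,0.0,0,-0.0082,0.0125,0,0.0,0,-0.01,0.016,0,0.0,0,-0.0118,0.0191,0,0.0,0,-0.0118,0.0191,0], force=25)

```text
time: 7.68
position: [0.4123, 0.1708, 0.1098]
tool_rot: [0.673, 0.74, 0.003, 0.005]
ft_force: [-5.9, -0.8, 55.8]
grip_width: 0.0004
```

```bash
python3 look.py i; python3 - <<'E'
import cv2,numpy as np
a=np.load("sidei.npz")["color"][150:270,240:360,::-1];b=np.load("topi.npz")["color"][120:260,200:340,::-1]
cv2.imwrite("pics/iz.png",np.hstack([cv2.resize(a,(400,400)),cv2.resize(b,(400,400))]))
E
```

```text
{'time': 7.675, 'q': [0.144, 0.446, 1.968, -0.004, 0.715, 0.052], 'position': [0.412, 0.171, 0.11], 'tool_rot': [0.673, 0.74, 0.003, 0.005], 'ft_force': [-5.924, -0.845, 55.846], 'grip_width': 0.0}
```

View pics/iz.png

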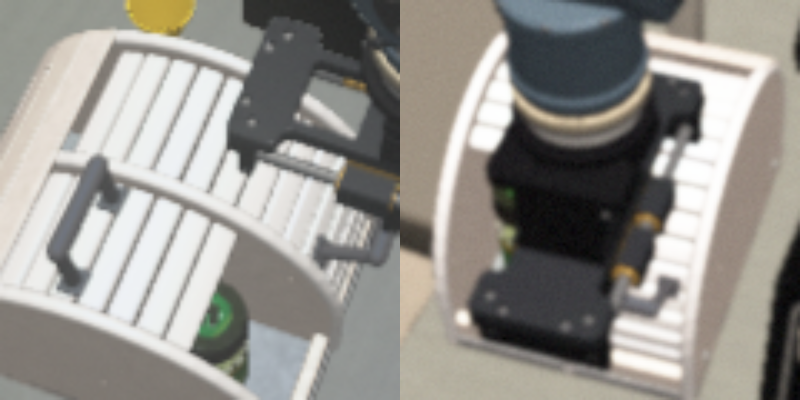

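The bar hit the end stop: 56 N, with the TCP where the shut door predicts. I'll release without lifting, then back straight up.

Emit:
send_rows(steps=[0.026,0,0,0,0,0.026,0,0,0,0,0.026,0,0,0,0,0.026,0,0,0,0])

```text
time: 8.28
position: [0.402, 0.1698, 0.1116]
tool_rot: [0.673, 0.74, -0.004, -0.001]
ft_force: [-19.2, -2.3, 44.4]
grip_width: 0.0244
```

```bash
python3 look.py j
```

```text
{'time': 8.275, 'q': [0.145, 0.439, 1.976, -0.004, 0.734, 0.052], 'position': [0.402, 0.17, 0.112], 'tool_rot': [0.673, 0.74, -0.004, -0.001], 'ft_force': [-19.229, -2.334, 44.433], 'grip_width': 0.024}
```

```bash
python3 - <<'E'
import cv2,numpy as np
a=np.load("sidej.npz")["color"][170:270,270:370,::-1];b=np.load("topj.npz")["color"][160:260,240:340,::-1]
cv2.imwrite("pics/jz.png",np.hstack([cv2.resize(a,(400,400)),cv2.resize(b,(400,400))]))
E
```

```text
(no output)
```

View pics/jz.png

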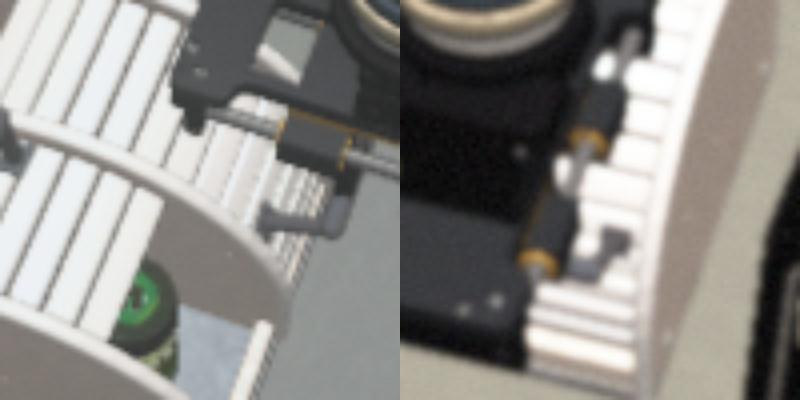

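Emit:
send_rows(steps=[0.026,0,0,-0.003,0,0.026,0,0,-0.006,0,0.026,0,0,-0.006,0])

```text
time: 8.75
position: [0.4022, 0.1698, 0.1174]
tool_rot: [0.673, 0.74, -0.004, -0.001]
ft_force: [-0.0, 0.9, -0.4]
grip_width: 0.0261
```

```bash
python3 look.py k; python3 - <<'E'
from h import *
for n in("side","top"):
    c=np.load(n+"k.npz");W=pts(c);col=c["color"].astype(int)
    m=(col.max(2)<125)&(W[...,2]>0.09)&(W[...,2]<.145)&(abs(W[...,1]-.175)<.05)&(W[...,0]>.38)&(W[...,0]<.46)
    p=W[m];print(n,len(p),np.median(p,0).round(3))
    for a in np.arange(.14,.22,.01):
        k=(p[:,1]>=a)&(p[:,1]<a+.01)
        if k.any():print("  y%.2f n%d x %.3f..%.3f z %.3f..%.3f"%(a,k.sum(),p[k,0].min(),p[k,0].max(),p[k,2].min(),p[k,2].max()))
a=np.load("sidek.npz")["color"][170:270,270:370,::-1];b=np.load("topk.npz")["color"][160:260,240:340,::-1]
cv2.imwrite("pics/kz.png",np.hstack([cv2.resize(a,(400,400)),cv2.resize(b,(400,400))]))
E
```

```text
{'time': 8.75, 'q': [0.145, 0.427, 1.971, -0.004, 0.751, 0.052], 'position': [0.402, 0.17, 0.117], 'tool_rot': [0.673, 0.74, -0.004, -0.001], 'ft_force': [-0.047, 0.922, -0.389], 'grip_width': 0.026}
side 191 [0.42  0.196 0.13 ]
  y0.14 n8 x 0.415..0.420 z 0.128..0.135
  y0.15 n1 x 0.447..0.447 z 0.098..0.098
  y0.16 n6 x 0.414..0.416 z 0.129..0.133
  y0.17 n16 x 0.380..0.415 z 0.130..0.144
  y0.18 n38 x 0.412..0.423 z 0.127..0.145
  y0.19 n64 x 0.411..0.452 z 0.114..0.135
  y0.20 n57 x 0.412..0.451 z 0.101..0.134
  y0.21 n1 x 0.441..0.441 z 0.093..0.093
top 73 [0.43  0.145 0.128]
  y0.14 n55 x 0.414..0.455 z 0.107..0.135
  y0.15 n18 x 0.414..0.454 z 0.110..0.136
```

View pics/kz.png

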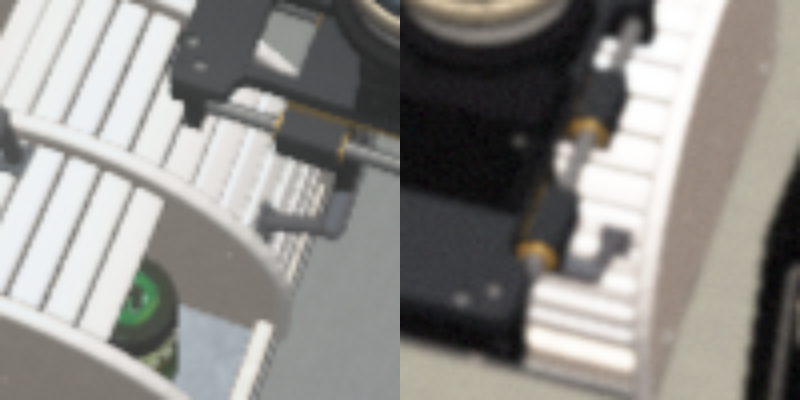

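Force is back to zero and the bar still sits low and shut. I'll go straight up.

Emit:
send_rows(steps=[0.026,0,0,-0.01,0,0.026,0,0,-0.02,0,0.026,0,0,-0.035,0,0.026,0,0,-0.06,0,0.026,0,0,-0.1,0,0.026,0,0,-0.14,0,0.026,0,0,-0.17,0,0.026,0,0,-0.18,0])

```text
time: 9.85
position: [0.4043, 0.1707, 0.2995]
tool_rot: [0.673, 0.74, -0.002, 0.0]
ft_force: [0.0, -0.0, 0.2]
grip_width: 0.0258
```

Emit:
send_rows(steps=[0.026,0.04,-0.02,0,0,0.026,0.09,-0.03,0,0,0.026,0.14,-0.03,0,0,0.026,0.19,-0.03,0,0,0.026,0.22,-0.03,0,0,0.026,0.22,-0.03,0,0])

```text
time: 10.6
position: [0.3525, 0.388, 0.2977]
tool_rot: [0.671, 0.741, -0.003, -0.0]
ft_force: [0.4, -0.4, -0.1]
grip_width: 0.0262
```

```bash
python3 look.py l; python3 - <<'E'
from h import *
for n in("side","top"):
    c=np.load(n+"l.npz");W=pts(c);col=c["color"].astype(int)
    for nm,y0,xr,zr in(("R",.175,(.38,.44),(.115,.15)),("L",.271,(.53,.6),(.195,.23))):
        m=(col.max(2)<120)&(W[...,2]>zr[0])&(W[...,2]<zr[1])&(abs(W[...,1]-y0)<.045)&(W[...,0]>xr[0])&(W[...,0]<xr[1])
        p=W[m];print(n,nm,len(p),np.median(p,0).round(4) if len(p) else '')
a=np.load("sidel.npz")["color"][140:300,210:370,::-1];b=np.load("topl.npz")["color"][110:270,190:350,::-1]
cv2.imwrite("pics/lz.png",np.hstack([cv2.resize(a,(400,400)),cv2.resize(b,(400,400))]))
E
```

```text
{'time': 10.6, 'q': [0.621, 0.288, 1.551, -0.001, 1.308, 0.522], 'position': [0.353, 0.388, 0.298], 'tool_rot': [0.671, 0.741, -0.003, -0.0], 'ft_force': [0.385, -0.423, -0.12], 'grip_width': 0.026}
side R 0 
side L 107 [0.5561 0.2756 0.2057]
top R 139 [0.4154 0.1724 0.1299]
top L 150 [0.5551 0.2698 0.2049]
```

View pics/lz.png

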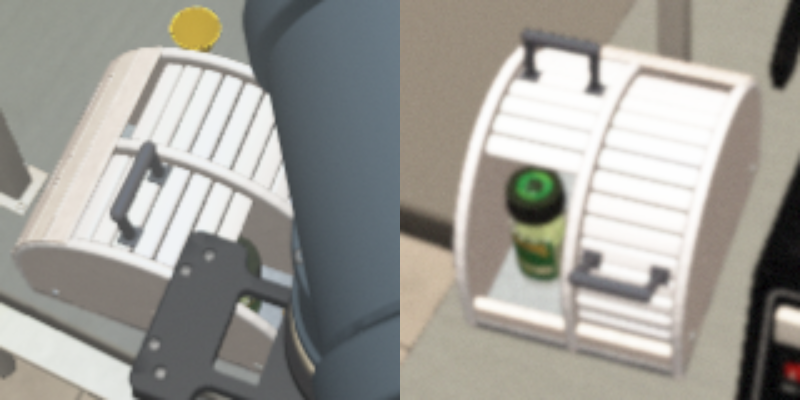

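The right door is down to the front lip with its bar at z≈0.127 after bias correction (0.127 expected when shut). The left bar has not moved and nothing is touching. I'm handing in.

```bash
python3 -c "
from rig import hand_in;print(hand_in())"
```

```text
the job is handed in; nothing more can be done
None
```

I rolled the right bay's door down to its end stop, because the jigger stood in that bay. I then let go, moved the arm clear and handed the job in at about 10.6 s of the 35 s allowed.

**Last checks:**
- **Right door:** its bar is about 127 mm above the worktop (seen at 130 mm, less a 3 mm bias judged from the raised bar). That matches the shut position, and the picture shows the door's lower edge at the front lip. Only the top camera saw this; the arm hid the bar from the side camera.
- **Left door:** its bar reads within about 1 mm of the start in the top view. The side view agrees to within about 4 mm, with the bar partly hidden.
- **Arm:** the wrist force was about 0 N, and nothing was touching.

**Checks that failed or disagreed:**
- **Finger opening:** it read about 0 mm during the pull, although the 12 mm bar should have kept it near 12 mm. I did not find out why. The door followed the arm all the way.
- **Forces:** the wrist read about 56 N at the end stop. While the fingers opened it read about 48 N and the tool moved 10 mm forward, so a finger was probably pressing on the door or bar. This cleared when I lifted 6 mm, and the bar stayed down. These are below the 120 N wrist limit; I cannot tell whether any of it counted against the 40 N limit on the gripper's body.
- **Jigger:** I could not check it at the end because the shut door hides it. It was standing in the last view I had of it, when the door was partly down, and the arm never entered the bay.

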